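Load the press-to-run paint mixer and hold it running

TASK

Take the mixing cup by the red grip on its lid, slide it out of the open end of its yellow-lipped holder and carry it upright to the paint mixer, leaving the paint bottles and jar where they stand. Turn it until the four teeth under it mesh with the cross-shaped slots of the orange drive, and slide it fully home. Then press it well down against the drive's spring, so that the mixer would run, and finish while still holding it pressed: do not let go.

Things in the scene. Friction and masses are not known exactly. Their poses are not given: they have to be found in the camera images.
- cup: Sealed mixing cup, 0.2-0.45 kg, upright. Origin: centre of foot's underside, z up. Steel cross foot 18 mm high: four teeth along its +x, -x, +y, -y, 8 mm wide, to 22 mm from the axis, rounded below (radius 4). Flange dia. 76, z 18-23 mm, white dots over the teeth; body dia. 54 to z 88; lid dia. 58 to z 98; red grip bar on top. Fits the drive in any quarter turn.
- cup_grip (a point): Middle of the red grip bar on the cup's lid, 115 mm above the cup's origin; axes as the cup's. The bar is 50 mm long along the cup's x (in line with two of the teeth), 16 mm wide along y and 34 mm high, from 98 to 132 mm above the cup's origin.
- holder: Fixed channel along its x, open at its -x end, walled at +x; z up. Origin: channel's centre on the bench; the cup starts within 6 mm of it, standing on the bench, turned up to 0.8 rad from the holder. 90 mm long, 84 wide inside, 96 outside. Yellow lips, z 27-32 mm, leave a 62 mm gap for the cup's body and overhang its flange by 7 mm, 4 mm above it. Cup clear when 85 mm out.
- mixer: Bench paint mixer, fixed; blue housing 130 x 130 mm, 45 mm high, with a grey rear box behind it (its +x side, x from 65 to 100 mm, 58 mm high). Origin: centre under the drive axis, on the bench; z up. The drive sits on top, its top face 80 mm above the bench when not pressed.
- drive_top (a point): Centre of the orange drive's top (56 mm square, on a black 80 mm disc), z up. Four slots along its +x, -x, +y, -y: 12 mm wide, to 24 mm from the axis, 21 mm deep. Cup is home when its flange lies on this face, its origin 18 mm below. Drive sinks with the plunger; geared, it hardly turns by hand (0.8 N m). Slots stand at any angle to the housing: turn the cup to suit.
- press (a joint): Downward travel of the drive on its spring plunger: 0 up, 0.010 m at the stop. The spring gives 8 N at the top and 18 N at the stop; the weights of drive (1.3 N) and cup help but do not move it alone. It springs back when released. The mixer would run from 0.006 m on.
- bottle_yellow: Loose yellow paint bottle, 32 mm diameter, 75 mm high; leave alone. Origin at the centre of its underside.
- bottle_green: Loose green paint bottle, 32 mm diameter, 75 mm high; leave alone. Origin at the centre of its underside.
- jar_blue: Loose blue paint jar, 48 mm diameter, 55 mm high; leave alone. Origin at the centre of its underside.
Not all that is in view belongs to the job. There is more than one size of the cup; the job needs the smaller. There is more than one size of the mixer; the one meant has the size given above.

How it is judged:
On the way, in this order (a step that is already met when the one before it is completed fails the run):
1. the cup is out of the holder and off the bench (horizontal distance between cup and holder above 0.075 m and height (world z) of cup above 0.02 m), for 0.1 s.
2. the teeth are in the slots and the cup is home in the drive (z of cup in the frame of drive_top below -0.014 m and horizontal distance between cup and drive_top below 0.005 m), for 0.1 s.
At the end, for the whole second after the job is handed in: The cup is home in the drive (foot at least 15 of 18 mm into the slots, axes within 5 mm, upright within 0.1 rad) and the fingers hold it (over 3 N), keeping the drive pressed down more than 6 mm of its 10 mm (z of cup in the frame of drive_top below -0.015 m and horizontal distance between cup and drive_top below 0.005 m and angle between cup's own z axis and vertical below 0.1 rad and value of joint press above 0.006 m and contact force between the fingers and cup above 3 N); the arm keeps its last pose, push and grip.
It fails at once if the cup is tipped (angle between cup's own z axis and vertical above 0.6 rad).
It fails at once if a bottle or the jar is disturbed (distance of any of bottle_yellow, bottle_green, jar_blue from where it was at the start of the episode above 0.03 m).
It also fails if it takes over 51 s, if anything falls off the work surface, if the arm or the gripper's body presses on something with over 40 N, if the wrist force passes 120 N, or if a joint passes its speed limit or range.

ROBOT

A 6-joint arm with a two-finger parallel gripper is mounted at the origin on the work surface. World frame = base frame: x ahead of the robot, y to its left, z up, the work surface at z = 0. Lengths are in m, angles in rad, forces in N, time in s.
With the tool pointing down it reaches from about 0.4 to 0.825 m from the base axis. Payload 7 kg.
Tool frame: the origin (TCP) lies midway between the tips of the shut fingers; the grasp point (between the pads) lies 19 mm behind it; z points along the fingers, y is the line along which they close (so a half turn about z gives the same grasp; the last joint's range is limited). The gripper opens to 85 mm and grips with 20 to 120 N. Pads are 22 mm wide; open, the fingers measure 114 mm over their backs; the gripper's body (76 mm by 85 mm) begins 54 mm behind the grasp point. The pads swing forward as they close: fully open they stand 13 mm farther back than shut.
Start: joints at [-0.935, 0.359, 0.012, 0, -1.224, -0.288], TCP at [0.23, -0.635, 0.231] pointing down, gripper open.
Joint ranges: [-3.07, 3.07], [-1.43, 2.12], [-1.02, 1.25], [-3.03, 1.67], [-3.05, -0], [-3.03, 3.03]. Speed limits (rad/s): [2.39, 2.39, 3.01, 3.14, 3.14, 3.14].

INTERFACE

Orientations are given as a unit quaternion [w, x, y, z].
In Python, from workcell import env gives the robot as it stands.
- The arm moves only by the tool move_arm, never from a script. Its argument "moves" is one flat list of numbers, 7 for each row, row after row: the shift along the tool's x, y, z normalised to -1 to 1, where 1 is 5 cm, then the turn, a rotation vector about the tool's x, y, z normalised to -1 to 1, where 1 is 0.12 rad, then the closure, from -1 (fully open) to 1 (shut). In form: [dx, dy, dz, rx, ry, rz, hand, dx, dy, dz, rx, ry, rz, hand, ...]. A call has 1 to 10 rows; each row shifts and turns the commanded pose from where the row before left it, along the tool's axes as they then stand; what a row does not reach is not made up. A row lasts 1/10 s, in which the tool goes at most 50 mm and 8.59 degrees, less where a joint would pass 70% of its speed; a pose out of reach is approached as far as the arm can. A call with a number of a shift or a turn outside -1 to 1 is refused whole. A call with a gripper value outside its range is refused whole. The fingers move at their own pace and stop on an object; "squeeze" is the grip in N (left out, the last holds). Time passes only in rows, so rows that do not move let the fingers close. It gives the time, the measured TCP pose, the force, the opening and the grip force at its end, in the units of the state.
- env.sense(): the state, without advancing time (a new reading comes with each control period).
- env.read_camera(name): name is "scene" or "top" or "wrist"; returns a dict with "pixels" (480x640x3 uint8, blue, green, red), "depth" (480x640 float32, m along the optical axis (not along the pixel's ray), 0 where there is no reading), "fx", "fy", "cx", "cy" (pixels), "pose" (4x4, takes a point from camera to world coordinates). Camera axes: x right, y up, looking along -z (the intrinsics and any distortion apply to the point x, -y, -z); pixel columns grow to the right and rows downward; lengths in m; the calibration is good to about 2 mm. A picture is of the moment at which its call begins.
- env.finish_job(): hands the job in; it is judged then, once.
The state is a dict: "time": time; "qpos": joint angles; "qd": joint speeds; "effort": joint torques, N m; "tcp_pos": TCP position; "orientation": TCP orientation; "force": force on the tool from outside, world axes, zero at the start; "moment": the same for the moment, N m; "opening": finger opening in m; "gripper_force": force on a finger pad.
Only numpy, scipy, OpenCV 4.12 (cv2) and the standard library are available. Lean on these libraries where they do the work, as an engineer would, in place of code of your own. Each camera call takes 0.05 s, during which the arm holds its last target. There are 200 camera calls.

## Working session

There is one attempt and no reset: what is moved stays moved. The work goes in short steps, Python scripts to look and compute and a tool call to move; the robot and the scene stay as the last step left them, time stands still between calls to the robot, and variables do not carry over. Pictures are saved under pics/ and viewed, at most 10 in all, crops included, and the job is handed in when it is done.

Besides the shell and the picture viewer there is one more tool, called after "Call:" as name(argument=value, ...) on one line, values as JSON. move_arm: Moves the arm, as the interface text tells. Scaled input: -1 to 1 covers 5 cm each way for a shift and 0.12 rad each way for a turn. Its arguments: {"type":"object","properties":{"moves":{"type":"array"},"squeeze":{"type":"number"}},"required":["moves"]}

```bash
mkdir -p pics; cat > h.py <<'E'
import numpy as np, cv2
from workcell import env
def snap(n):
    c=env.read_camera(n); np.savez('/tmp/%s.npz'%n,**c); return c
def load(n): return dict(np.load('/tmp/%s.npz'%n))
def world(c,u,v,d):
    u,v,d=map(np.asarray,(u,v,d))
    p=np.stack([(u-c['cx'])/c['fx']*d,-(v-c['cy'])/c['fy']*d,-d],-1)
    return p@c['pose'][:3,:3].T+c['pose'][:3,3]
def plane(c,u,v,z):
    a=world(c,u,v,1.0); o=c['pose'][:3,3]; r=a-o
    return o+r*((z-o[2])/r[...,2])[...,None]
E
python3 - <<'E'
from h import *
for n in('scene','top'):
    c=snap(n); cv2.imwrite('pics/%s0.png'%n,c['pixels']); print(n,c['fx'],c['pose'].round(3).tolist(),(c['depth']>0).mean(),[k for k in c])
print(env.sense())
E
```

```text
scene 506.8133660445925 [[-0.597, -0.605, 0.527, 1.124], [0.802, -0.444, 0.4, 0.413], [-0.008, 0.661, 0.75, 0.883], [0.0, 0.0, 0.0, 1.0]] 0.9959342447916667 ['pixels', 'depth', 'fx', 'fy', 'cx', 'cy', 'pose']
top 492.96703144240837 [[-0.024, 0.996, -0.09, 0.505], [-1.0, -0.022, 0.02, 0.004], [0.018, 0.091, 0.996, 1.147], [0.0, 0.0, 0.0, 1.0]] 0.9960416666666667 ['pixels', 'depth', 'fx', 'fy', 'cx', 'cy', 'pose']
{'time': 0.1, 'qpos': array([-9.34893461e-01,  3.59334640e-01,  1.12138074e-02, -2.92322373e-04,
       -1.22408775e+00, -2.88108850e-01]), 'qd': array([ 8.01136729e-06, -1.58260586e-03,  3.72661132e-03,  2.75942968e-03,
        4.38461275e-04, -1.19423551e-03]), 'effort': array([-1.75497549e-03, -5.84765017e+01,  2.94108027e+01,  6.95464879e+00,
       -3.13590353e-03,  2.29166949e-05]), 'tcp_pos': array([ 0.22990882, -0.63422228,  0.23047532]), 'orientation': array([-1.91732523e-04, -1.72972829e-01,  9.84926334e-01,  6.93357336e-04]), 'force': array([ 0.44690701,  0.25801782, -1.35580896]), 'moment': array([0.00170815, 0.02644808, 0.03046278]), 'gripper_force': 0.0, 'opening': 0.08522778591080304}
```

View pics/top0.png

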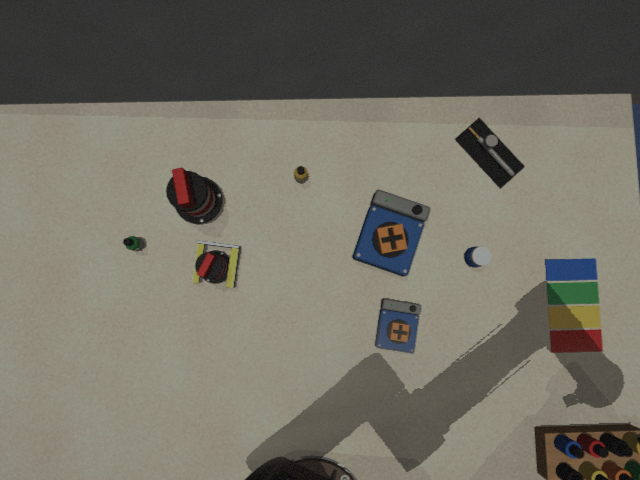

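View pics/scene0.png

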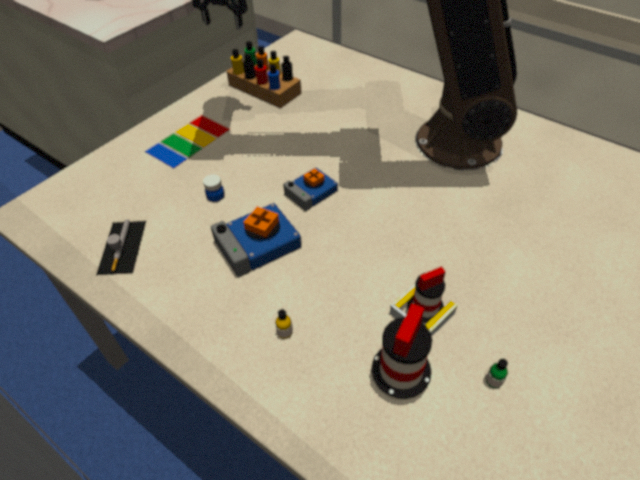

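The top view shows the smaller cup at (212,265) in the yellow-lipped holder, whose open end faces down (world -x). The large mixer's drive is at (392,237) and the small decoy mixer is at (400,330). The big decoy cup (190,195), green bottle (133,243), yellow bottle (300,174) and blue jar (478,257) stand around them. The scene view agrees.

```bash
cat >> h.py <<'E'
def mask(c,col,box=None):
    hsv=cv2.cvtColor(c['pixels'],cv2.COLOR_BGR2HSV); h,s,v=cv2.split(hsv)
    R={'red':((h<6)|(h>172))&(s>150)&(v>90),'yellow':(h>22)&(h<35)&(s>130)&(v>90),'orange':(h>=6)&(h<20)&(s>150)&(v>90),'blue':(h>100)&(h<125)&(s>130)&(v>60)}[col]
    m=R.astype(np.uint8)*255
    if box: u0,v0,u1,v1=box; k=np.zeros_like(m);k[v0:v1,u0:u1]=1; m*=k
    return m
def blobs(m,amin):
    cs,_=cv2.findContours(m,cv2.RETR_EXTERNAL,cv2.CHAIN_APPROX_NONE)
    return sorted([k for k in cs if cv2.contourArea(k)>amin],key=cv2.contourArea,reverse=True)
def rect(c,k,z):
    "min-area rectangle of a contour cast on height z: centre, sizes, axis angle of long side"
    p=plane(c,k[:,0,0]+0.,k[:,0,1]+0.,z)[:,:2]
    (x,y),(w,h),a=cv2.minAreaRect((p*1000).astype(np.float32))
    if w<h: a+=90; w,h=h,w
    return x/1000,y/1000,w,h,np.deg2rad(a)
E
python3 - <<'E'
from h import *
c=load('top')
def show(n,col,z,box,amin=20):
    for k in blobs(mask(c,col,box),amin):
        x,y,w,h,a=rect(c,k,z); u,v=k[:,0].mean(0).astype(int)
        print(n,(u,v),'xy %.3f %.3f size %.0f %.0f ang %.2f depthz %.3f r %.3f'%(x,y,w,h,a,world(c,u,v,c['depth'][v,u])[2],np.hypot(x,y)))
show('grip',"red",.132,(185,235,250,295))
show('lip',"yellow",.032,(185,235,250,295))
show('drive',"orange",.080,(345,190,435,280))
show('house',"blue",.045,(345,190,435,280))
show('housesmall',"blue",.03,(365,290,435,360))
for n,u,v,z in(('green',130,243,.075),('yellow',300,172,.075),('jar',477,256,.055),('bigcup',182,186,.2)): print(n,plane(c,u,v,z).round(3))
E
```

```text
Traceback (most recent call last):
  File "h.py", line 24, in rect
    p=plane(c,k[:,0,0]+0.,k[:,0,1]+0.,z)[:,:2]
      ~~~~~^^^^^^^^^^^^^^^^^^^^^^^^^^^^^
  File "h.py", line 11, in plane
    a=world(c,u,v,1.0); o=c['pose'][:3,3]; r=a-o
  File "h.py", line 8, in world
    p=np.stack([(u-c['cx'])/c['fx']*d,-(v-c['cy'])/c['fy']*d,-d],-1)
ValueError: all input arrays must have the same shape
```

```bash
sed -i 's/u,v,d=map(np.asarray,(u,v,d))/u,v,d=np.broadcast_arrays(u,v,d)/' h.py
cat > m1.py <<'E'
from h import *
c=load('top')
def show(n,col,z,box,amin=20):
    for k in blobs(mask(c,col,box),amin):
        x,y,w,h,a=rect(c,k,z); u,v=k[:,0].mean(0).astype(int)
        print(n,(u,v),'xy %.3f %.3f size %.0f %.0f ang %.2f depthz %.3f r %.3f'%(x,y,w,h,a,world(c,u,v,c['depth'][v,u])[2],np.hypot(x,y)))
show('grip',"red",.132,(185,235,250,295))
show('lip',"yellow",.032,(185,235,250,295))
show('drive',"orange",.080,(345,190,435,280))
show('house',"blue",.045,(345,190,435,280))
show('housesmall',"blue",.03,(365,290,435,360))
for n,u,v,z in(('green',130,243,.075),('yellow',300,172,.075),('jar',477,256,.055),('bigcup',182,186,.2)): print(n,plane(c,u,v,z).round(3))
E
python3 m1.py
```

```text
grip (np.int64(205), np.int64(264)) xy 0.551 0.206 size 48 15 ang 2.65 depthz 0.131 r 0.589
lip (np.int64(230), np.int64(266)) xy 0.551 0.168 size 84 12 ang 3.02 depthz 0.031 r 0.576
lip (np.int64(199), np.int64(249)) xy 0.590 0.237 size 27 9 ang 3.14 depthz 0.033 r 0.635
drive (np.int64(391), np.int64(238)) xy 0.602 -0.189 size 57 56 ang 1.74 depthz 0.057 r 0.631
house (np.int64(388), np.int64(239)) xy 0.602 -0.188 size 127 126 ang 2.78 depthz 0.061 r 0.631
green [0.605 0.379 0.075]
yellow [0.754 0.007 0.075]
jar [ 0.56  -0.383  0.055]
bigcup [0.702 0.236 0.2  ]
```

Call:
move_arm(moves=[-0.5, 0.29, -0.1, 0, 0, 0, -1, -0.5, 0.29, -0.1, 0, 0, 0, -1, -0.5, 0.29, -0.1, 0, 0, 0, -1, -0.5, 0.29, -0.1, 0, 0, 0, -1, -0.5, 0.29, -0.1, 0, 0, 0, -1, -0.5, 0.29, -0.1, 0, 0, 0, -1, -0.5, 0.29, -0.1, 0, 0, 0, -1, -0.5, 0.29, -0.1, 0, 0, 0, -1, -0.5, 0.29, -0.1, 0, 0, 0, -1, -0.5, 0.29, -0.1, 0, 0, 0, -1])

```text
time: 1.1
tcp_pos: [0.4161, -0.4119, 0.2812]
orientation: [-0.0, -0.173, 0.985, 0.0]
force: [0.0, -0.2, 0.3]
opening: 0.0854
gripper_force: 0.0
```

Call:
move_arm(moves=[-0.5, 0.29, -0.1, 0, 0, 0, -1, -0.5, 0.29, -0.1, 0, 0, 0, -1, -0.5, 0.29, -0.1, 0, 0, 0, -1, -0.5, 0.29, -0.1, 0, 0, 0, -1, -0.5, 0.29, -0.1, 0, 0, 0, -1, -0.5, 0.29, -0.1, 0, 0, 0, -1, -0.5, 0.29, -0.1, 0, 0, 0, -1, -0.5, 0.29, -0.1, 0, 0, 0, -1, -0.4, 0.29, -0.1, 0, 0, 0, -1, 0, 0, 0, 0, 0, 0, -1])

```text
time: 2.1
tcp_pos: [0.5795, -0.2132, 0.3261]
orientation: [-0.0, -0.174, 0.985, 0.0]
force: [-1.5, -0.9, 1.3]
opening: 0.0859
gripper_force: 0.0
```

```bash
cat >> h.py <<'E'
from scipy.spatial.transform import Rotation as Ro
def tool():
    s=env.sense(); R=Ro.from_quat(s['orientation'],scalar_first=True).as_matrix()
    return s,s['tcp_pos'],R,np.arctan2(R[1,0],R[0,0])
def togo(p,yaw=None):
    s,t,R,y=tool(); d=R.T@(np.asarray(p)-t)/.05
    print('t %.1f tcp %s yaw %.3f tilt %.3f q %s'%(s['time'],t.round(4),y,np.arccos(-R[2,2]),s['qpos'].round(2)))
    print('togo units',d.round(2),None if yaw is None else 'rz %.2f'%(-((yaw-y+np.pi)%(2*np.pi)-np.pi)/.12))
E
python3 - <<'E'
from h import *
c=snap('wrist'); cv2.imwrite('pics/w1.png',c['pixels']); print(c['pose'].round(3))
togo([.551,.206,.3],-.49)
for k in blobs(mask(c,'orange'),300):
    print('drive',rect(c,k,.08), k[:,0].mean(0))
E
```

```text
[[-0.343 -0.894 -0.289  0.506]
 [ 0.939 -0.326 -0.106 -0.24 ]
 [ 0.001 -0.308  0.951  0.47 ]
 [ 0.     0.     0.     1.   ]]
t 2.1 tcp [ 0.5786 -0.2142  0.3258] yaw -2.792 tilt 0.001 q [-0.04  0.22  0.03 -0.   -1.38 -1.18]
togo units [-2.36  8.08  0.52] rz -19.18
drive (0.6008956909179688, -0.18739810180664063, 56.29435729980469, 56.1364631652832, np.float64(0.16213581045657321)) [336.44052863 215.45374449]
drive (0.41927328491210936, -0.19881874084472656, 30.71944808959961, 13.144171714782715, np.float64(1.9207063992593176)) [404.07058824   5.28235294]
```

View pics/w1.png

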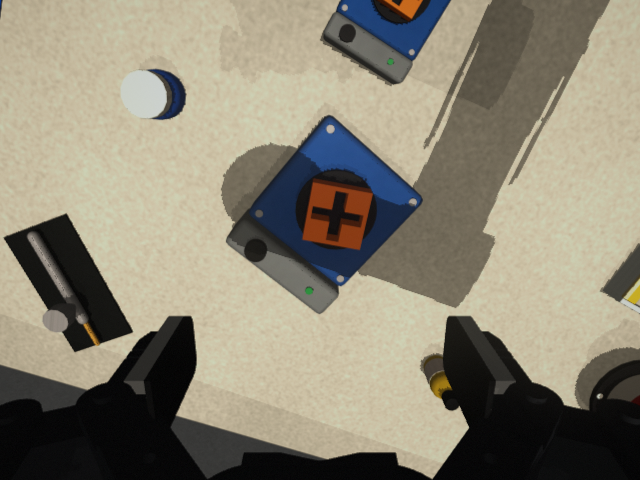

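The wrist view shows the target mixer's orange drive at (337,215) with its cross parallel to the square. It agrees with the top view within 2 mm, with slots at 0.16 rad. Next I go above the cup.

Call:
move_arm(moves=[-0.24, 0.81, 0.05, 0, 0, 0, -1, -0.24, 0.81, 0.05, 0, 0, 0, -1, -0.24, 0.81, 0.05, 0, 0, 0, -1, -0.24, 0.81, 0.05, 0, 0, 0, -1, -0.24, 0.81, 0.05, 0, 0, 0, -1, -0.24, 0.81, 0.05, 0, 0, 0, -1, -0.24, 0.81, 0.05, 0, 0, 0, -1, -0.24, 0.81, 0.05, 0, 0, 0, -1, -0.24, 0.81, 0.05, 0, 0, 0, -1, -0.24, 0.81, 0.05, 0, 0, 0, -1])

```text
time: 3.15
tcp_pos: [0.5522, 0.207, 0.3011]
orientation: [-0.0, -0.173, 0.985, -0.0]
force: [-0.1, -0.3, -0.9]
opening: 0.0855
gripper_force: 0.0
```

Call:
move_arm(moves=[0, 0, 0, 0, 0, -0.96, -1, 0, 0, 0, 0, 0, -0.96, -1, 0, 0, 0, 0, 0, -0.96, -1, 0, 0, 0, 0, 0, -0.96, -1, 0, 0, 0, 0, 0, -0.96, -1, 0, 0, 0, 0, 0, -0.96, -1, 0, 0, 0, 0, 0, -0.96, -1, 0, 0, 0, 0, 0, -0.96, -1, 0, 0, 0, 0, 0, -0.96, -1, 0, 0, 0, 0, 0, -0.96, -1])

```text
time: 4.15
tcp_pos: [0.5526, 0.2052, 0.3009]
orientation: [-0.0, -0.683, 0.73, 0.0]
force: [-0.3, 0.6, -0.6]
opening: 0.0857
gripper_force: 0.0
```

Call:
move_arm(moves=[0, 0, 0, 0, 0, -0.96, -1, 0, 0, 0, 0, 0, -0.96, -1, 0, 0, 0, 0, 0, -0.96, -1, 0, 0, 0, 0, 0, -0.96, -1, 0, 0, 0, 0, 0, -0.96, -1, 0, 0, 0, 0, 0, -0.96, -1, 0, 0, 0, 0, 0, -0.96, -1, 0, 0, 0, 0, 0, -0.96, -1, 0, 0, 0, 0, 0, -0.96, -1, 0, 0, 0, 0, 0, -0.96, -1])

```text
time: 5.15
tcp_pos: [0.5526, 0.2052, 0.3009]
orientation: [0.0, 0.971, -0.241, -0.0]
force: [-1.0, -0.1, 0.0]
opening: 0.0853
gripper_force: 0.0
```

```bash
python3 - <<'E'
from h import *
c=snap('wrist'); cv2.imwrite('pics/w2.png',c['pixels'])
togo([.551,.206,.101],-.49)
for col,z in(('red',.132),('yellow',.032)):
  for k in blobs(mask(c,col),300):
    u,v=k[:,0].mean(0).astype(int)
    print(col,np.round(rect(c,k,z),3),(u,v),world(c,u,v,c['depth'][v,u]).round(3))
E
```

```text
t 5.2 tcp [0.5526 0.2052 0.3009] yaw -0.479 tilt 0.001 q [ 0.69  0.18 -0.07 -0.   -1.32  0.4 ]
togo units [-0.03 -0.    4.  ] rz 0.09
red [ 0.715  0.263 73.2   28.69   0.189] (np.int64(129), np.int64(37)) [0.697 0.245 0.194]
red [ 0.553  0.207 41.688 13.396  2.682] (np.int64(317), np.int64(206)) [0.555 0.207 0.133]
```

View pics/w2.png

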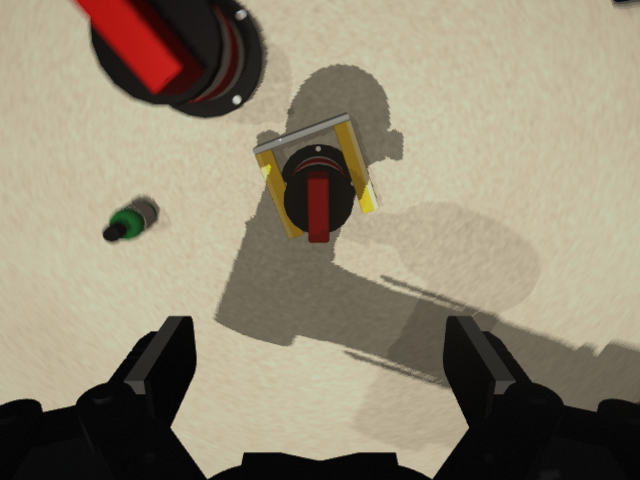

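The wrist view shows the small cup's red bar at (317,206), in line with tool x. The yellow lips are at (278,195) and (360,165), with the holder's open end toward the bottom of the picture. Shadow clipped the red mask, so I'll re-measure with a lower brightness limit.

```bash
sed -i "s/(s>150)&(v>90),'yellow':(h>22)&(h<35)&(s>130)&(v>90)/(s>150)\&(v>40),'yellow':(h>18)\&(h<38)\&(s>150)\&(v>60)/" h.py
python3 - <<'E'
from h import *
c=load('wrist')
k=blobs(mask(c,'red',(290,150,350,260)),200)
for q in k: print('red',np.round(rect(c,q,.132),3),cv2.boundingRect(q))
g=rect(c,k[0],.132)
for q in blobs(mask(c,'yellow',(240,100,400,260)),150): print('lip',np.round(rect(c,q,.032),3),cv2.boundingRect(q))
togo([g[0],g[1],.101],g[4]-np.pi)
E
```

```text
red [ 0.553  0.207 54.6   15.596  2.661] (307, 171, 22, 72)
lip [ 0.548  0.17  89.415 12.58   2.995] (334, 122, 40, 91)
lip [ 0.559  0.246 89.391 16.551  3.   ] (256, 149, 48, 89)
t 5.2 tcp [0.5526 0.2052 0.3009] yaw -0.479 tilt 0.001 q [ 0.69  0.18 -0.07 -0.   -1.32  0.4 ]
togo units [-0.   -0.05  4.  ] rz 0.01
```

Call:
move_arm(moves=[0, 0, 0.5, 0, 0, 0, -1, 0, 0, 0.5, 0, 0, 0, -1, 0, 0, 0.5, 0, 0, 0, -1, 0, 0, 0.5, 0, 0, 0, -1, 0, 0, 0.5, 0, 0, 0, -1, 0, 0, 0.5, 0, 0, 0, -1, 0, -0.05, 0.5, 0, 0, 0, -1, 0, 0, 0.3, 0, 0, 0, -1, 0, 0, 0.2, 0, 0, 0, -1, 0, 0, 0, 0, 0, 0, -1])

```text
time: 6.2
tcp_pos: [0.5533, 0.2075, 0.0999]
orientation: [0.001, 0.97, -0.243, -0.001]
force: [-0.7, 0.9, -0.1]
opening: 0.0854
gripper_force: 0.0
```

Call:
move_arm(moves=[0, 0, 0, 0, 0, 0, 0.5, 0, 0, 0, 0, 0, 0, 0.8, 0, 0, 0, 0, 0, 0, 1, 0, 0, 0, 0, 0, 0, 1, 0, 0, 0, 0, 0, 0, 1, 0, 0, 0, 0, 0, 0, 1, 0, 0, 0, 0, 0, 0, 1, 0, 0, 0, 0, 0, 0, 1, 0, 0, 0, 0, 0, 0, 1, 0, 0, 0, 0, 0, 0, 1], squeeze=70)

```text
time: 7.2
tcp_pos: [0.5542, 0.2086, 0.1018]
orientation: [-0.0, 0.97, -0.242, 0.0]
force: [-0.8, -0.4, 5.5]
opening: 0.0148
gripper_force: 69.7
```

```bash
python3 - <<'E'
from h import *
s,t,R,y=tool(); print(s['force'],s['opening'],s['gripper_force'])
togo(t+[-.099,.0145,.0]);togo(t+[0,0,.002])
E
```

```text
[-0.75584558 -0.37346297  5.45921098] 0.014765551136624321 69.65006589889526
t 7.2 tcp [0.5542 0.2086 0.1018] yaw -0.490 tilt 0.001 q [ 0.69  0.34 -0.34  0.   -0.89  0.39]
togo units [-1.88  0.68 -0.  ] None
t 7.2 tcp [0.5542 0.2086 0.1018] yaw -0.490 tilt 0.001 q [ 0.69  0.34 -0.34  0.   -0.89  0.39]
togo units [ 0.   -0.   -0.04] None
```

Call:
move_arm(moves=[0, 0, -0.03, 0, 0, 0, 1, 0, 0, -0.03, 0, 0, 0, 1, 0, 0, 0, 0, 0, 0, 1, 0, 0, 0, 0, 0, 0, 1])

```text
time: 7.6
tcp_pos: [0.5537, 0.2084, 0.1039]
orientation: [0.0, 0.97, -0.243, -0.0]
force: [0.5, -0.5, -2.6]
opening: 0.0149
gripper_force: 68.8
```

Call:
move_arm(moves=[-0.15, 0.055, 0, 0, 0, 0, 1, -0.15, 0.055, 0, 0, 0, 0, 1, -0.15, 0.055, 0, 0, 0, 0, 1, -0.15, 0.055, 0, 0, 0, 0, 1, -0.15, 0.055, 0, 0, 0, 0, 1, 0, 0, 0, 0, 0, 0, 1])

```text
time: 8.2
tcp_pos: [0.5133, 0.2141, 0.1045]
orientation: [-0.0, 0.97, -0.242, -0.0]
force: [0.8, -0.4, -2.6]
opening: 0.0149
gripper_force: 68.7
```

Call:
move_arm(moves=[-0.15, 0.055, 0, 0, 0, 0, 1, -0.15, 0.055, 0, 0, 0, 0, 1, -0.15, 0.055, 0, 0, 0, 0, 1, -0.15, 0.055, 0, 0, 0, 0, 1, -0.15, 0.055, 0, 0, 0, 0, 1, -0.15, 0.055, 0, 0, 0, 0, 1, -0.15, 0.055, 0, 0, 0, 0, 1, -0.15, 0.055, 0, 0, 0, 0, 1, 0, 0, 0, 0, 0, 0, 1])

```text
time: 9.1
tcp_pos: [0.4501, 0.2228, 0.1044]
orientation: [0.0, 0.97, -0.242, -0.0]
force: [-0.1, 0.5, -1.9]
opening: 0.015
gripper_force: 68.8
```

Call:
move_arm(moves=[0, 0, -0.4, 0, 0, 0, 1, 0, 0, -0.4, 0, 0, 0, 1, 0, 0, -0.4, 0, 0, 0, 1, 0, 0, -0.4, 0, 0, 0, 1, 0, 0, -0.4, 0, 0, 0, 1, 0, 0, -0.4, 0, 0, 0, 1, 0, 0, -0.4, 0, 0, 0, 1, 0, 0, 0, 0, 0, 0, 1])

```text
time: 9.9
tcp_pos: [0.4525, 0.2237, 0.2471]
orientation: [-0.002, 0.97, -0.242, 0.002]
force: [0.6, 0.2, -1.6]
opening: 0.0149
gripper_force: 68.9
```

```bash
python3 - <<'E'
from h import *
s,t,R,y=tool(); print(s['force'],s['opening'],s['gripper_force'])
c=snap('wrist'); cv2.imwrite('pics/w3.png',c['pixels'])
togo([.6,-.187,.24],.162)
E
```

```text
[ 0.5954953   0.15666322 -1.57316222] 0.014872622613217626 68.86194348335266
t 9.9 tcp [0.4516 0.2233 0.2452] yaw -0.490 tilt 0.003 q [ 0.85  0.06 -0.34  0.   -1.17  0.23]
togo units [6.48 5.84 0.09] rz -5.43
```

View pics/w3.png

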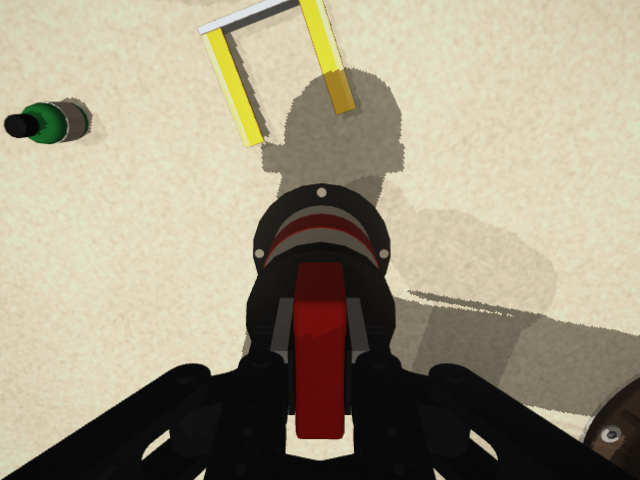

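The wrist view shows the cup held upright and clear of the holder. Its white flange dots are at (321,192), (259,253) and (383,253), so the cup axis and tooth angle can be measured directly.

```bash
cat >> h.py <<'E'
def cup(c,pts,cupz0=.1018):
    s,t,R,y=tool(); z=t[2]-cupz0+.023; P=[]
    g=cv2.cvtColor(c['pixels'],cv2.COLOR_BGR2GRAY)
    for u,v in pts:
        w=g[v-8:v+9,u-8:u+9].astype(float); w=np.clip(w-110,0,None); yy,xx=np.mgrid[-8:9,-8:9]
        P.append(plane(c,u+(w*xx).sum()/w.sum(),v+(w*yy).sum()/w.sum(),z)[:2])
    f,l,r=P; m=(l+r)/2; a=np.arctan2(*(l-r)[::-1]); b=np.arctan2(*(f-m)[::-1])
    print('axis',m.round(4),'lr dist',np.linalg.norm(l-r).round(4),'front',np.linalg.norm(f-m).round(4),'angles rel yaw',(np.array([a-np.pi/2,b])-y).round(3))
    o=R.T@np.array([*(m-t[:2]),0]); print('cup in tool (m)',o.round(4)); return m
E
python3 - <<'E'
from h import *
c=load('wrist'); cup(c,[(321,192),(259,253),(383,253)])
g=cv2.cvtColor(c['pixels'],cv2.COLOR_BGR2GRAY); print(g[186:199:2,321],g[190,300:345:6])
E
```

```text
axis [0.4491 0.2258] lr dist 0.0749 front 0.0347 angles rel yaw [0.001 0.004]
cup in tool (m) [-0.0034 -0.001   0.    ]
[ 26 139 151 151 150 150  25] [ 28  27  27 147 149  27  25  27]
```

```bash
sed -i 's/v-8:v+9,u-8:u+9/v-5:v+6,u-5:u+6/; s/mgrid\[-8:9,-8:9\]/mgrid[-5:6,-5:6]/' h.py
python3 - <<'E'
from h import *
c=load('wrist'); cup(c,[(321,192),(259,253),(383,253)])
E
```

```text
axis [0.4493 0.2258] lr dist 0.0691 front 0.0346 angles rel yaw [-0.002  0.001]
cup in tool (m) [-0.0033 -0.0011  0.    ]
```

Call:
move_arm(moves=[0, 0, 0, 0, 0, -0.6, 1, 0, 0, 0, 0, 0, -0.8, 1, 0, 0, 0, 0, 0, -0.8, 1, 0, 0, 0, 0, 0, -0.8, 1, 0, 0, 0, 0, 0, -0.8, 1, 0, 0, 0, 0, 0, -0.8, 1, 0, 0, 0, 0, 0, -0.83, 1, 0, 0, 0, 0, 0, 0, 1])

```text
time: 10.75
tcp_pos: [0.4506, 0.2224, 0.2429]
orientation: [0.001, 0.997, 0.081, -0.001]
force: [-0.3, 0.4, -2.5]
opening: 0.015
gripper_force: 68.9
```

Call:
move_arm(moves=[0.05, 0.25, 0, 0, 0, 0, 1, 0.1, 0.5, 0, 0, 0, 0, 1, 0.12, 0.6, 0, 0, 0, 0, 1, 0.12, 0.6, 0, 0, 0, 0, 1, 0.12, 0.6, 0, 0, 0, 0, 1, 0.12, 0.6, 0, 0, 0, 0, 1, 0.12, 0.6, 0, 0, 0, 0, 1, 0.12, 0.6, 0, 0, 0, 0, 1, 0.12, 0.6, 0, 0, 0, 0, 1, 0.12, 0.6, 0, 0, 0, 0, 1])

```text
time: 11.75
tcp_pos: [0.5505, -0.0441, 0.2438]
orientation: [0.0, 0.997, 0.079, -0.0]
force: [0.6, 0.7, -2.6]
opening: 0.015
gripper_force: 68.8
```

Call:
move_arm(moves=[0.12, 0.6, 0, 0, 0, 0, 1, 0.12, 0.6, 0, 0, 0, 0, 1, 0.12, 0.6, 0, 0, 0, 0, 1, 0.12, 0.6, 0, 0, 0, 0, 1, 0.12, 0.4, 0, 0, 0, 0, 1, 0.06, 0.2, 0, 0, 0, 0, 1, 0, 0.05, 0, 0, 0, 0, 1, 0, 0, 0, 0, 0, 0, 1])

```text
time: 12.55
tcp_pos: [0.6072, -0.1874, 0.2438]
orientation: [-0.0, 0.997, 0.08, -0.0]
force: [0.2, -0.3, -2.5]
opening: 0.0154
gripper_force: 68.9
```

```bash
python3 - <<'E'
from h import *
s,t,R,y=tool(); print(s['force'],s['opening'],s['gripper_force'])
c=snap('wrist'); cv2.imwrite('pics/w4.png',c['pixels'])
togo([.604,-.188,.245],.162)
E
```

```text
[ 0.22651632 -0.27155893 -2.49415186] 0.015445260665973515 68.94444108009338
t 12.6 tcp [ 0.6073 -0.1869  0.2441] yaw 0.161 tilt 0.001 q [ 0.01  0.29 -0.06 -0.   -1.22  1.72]
togo units [-0.07  0.01 -0.02] rz -0.01
```

View pics/w4.png

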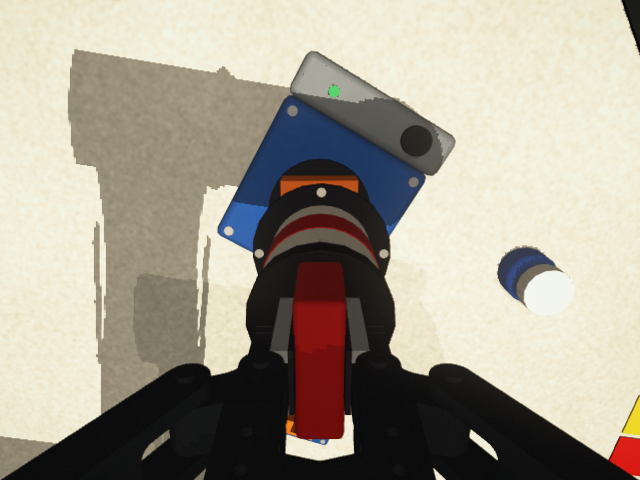

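The wrist view shows the cup over the drive. The visible orange edge runs from (281,180) to (357,180), parallel to the cup's dots at (259,253), (321,192) and (383,253). I'll compare the two in this view.

```bash
python3 - <<'E'
from h import *
c=load('wrist'); s,t,R,y=tool()
m=cup(c,[(321,192),(259,253),(383,253)])
b=c['pixels']; print('col319 r',b[170:200,300,2])
for v in range(174,196,3):
    r=b[v,260:380].astype(int); o=np.where((r[:,2]>80)&(r[:,2]>2*r[:,0]))[0]
    if len(o)>10:
        P=[plane(c,260+o[0]-.5,v+0.,.08),plane(c,260+o[-1]+.5,v+0.,.08)]
        Q=[R.T@(p-[*m,.08]) for p in P]; print(v,260+o[0],260+o[-1],np.round(Q,4)[:,:2].tolist())
E
```

```text
axis [ 0.6047 -0.188 ] lr dist 0.0686 front 0.0343 angles rel yaw [-0.003  0.002]
cup in tool (m) [-0.0027  0.0006  0.    ]
col319 r [ 25  26  25  23  25  53  91  97  98  99 116 175 187 186 186 186 112  37
  23  24  25  23  24  25  25  24  23  24  25  23]
177 282 356 [[0.0267, -0.0282], [0.0266, 0.0257]]
180 281 357 [[0.0245, -0.029], [0.0245, 0.0265]]
183 280 358 [[0.0224, -0.0298], [0.0223, 0.0272]]
186 280 358 [[0.0202, -0.0299], [0.0201, 0.0273]]
189 280 357 [[0.018, -0.0299], [0.0179, 0.0266]]
```

Call:
move_arm(moves=[-0.07, -0.02, 0, 0, 0, 0, 1, 0, 0, 0.2, 0, 0, 0, 1, 0, 0, 0.2, 0, 0, 0, 1, 0, 0, 0.2, 0, 0, 0, 1, 0, 0, 0.2, 0, 0, 0, 1, 0, 0, 0.2, 0, 0, 0, 1, 0, 0, 0, 0, 0, 0, 1, 0, 0, 0, 0, 0, 0, 1])

```text
time: 13.4
tcp_pos: [0.6041, -0.187, 0.194]
orientation: [0.0, 0.997, 0.081, -0.0]
force: [-0.2, -0.6, -2.3]
opening: 0.0151
gripper_force: 68.8
```

```bash
python3 - <<'E'
from h import *
s,t,R,y=tool(); print(s['force'])
c=snap('wrist'); cv2.imwrite('pics/w5.png',c['pixels'][130:310,180:460].repeat(2,0).repeat(2,1))
togo([.604,-.188,.164],.162)
cup(c,[(321,192),(259,253),(383,253)])
E
```

```text
[-0.15902256 -0.6480283  -2.27384968]
t 13.4 tcp [ 0.6044 -0.187   0.1945] yaw 0.162 tilt 0.000 q [ 0.01  0.31 -0.14  0.   -1.12  1.72]
togo units [-0.01  0.02  0.61] rz -0.00
axis [ 0.6017 -0.1876] lr dist 0.0685 front 0.0342 angles rel yaw [-0.003  0.003]
cup in tool (m) [-0.0028  0.0001 -0.    ]
```

View pics/w5.png

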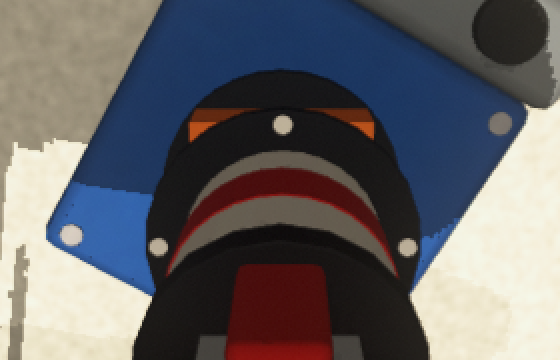

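The crop shows the orange edge from x = 189 to 375 at row 122, centred on the front dot at (282,124), with the cup parallel to it.

```bash
python3 - <<'E'
from h import *
c=load('wrist'); s,t,R,y=tool()
m=np.array([.6017,-.1876])
b=c['pixels']; print('col278 r',b[182:200,278,2],b[182:200,362,2])
for v in range(186,200,2):
    r=b[v,255:385].astype(int); o=np.where((r[:,2]>60)&(r[:,2]>2*r[:,0]))[0]
    if len(o)>5:
        Q=[R.T@(plane(c,255+o[0]-.5,v+0.,.08)-[*m,.08]),R.T@(plane(c,255+o[-1]+.5,v+0.,.08)-[*m,.08])]; print(v,255+o[0],255+o[-1],np.round(Q,4)[:,:2].tolist())
E
```

```text
col278 r [ 20  20  68  93  98  99  98  98  99 172 185 185 186 185 184 173 105  36] [ 20  22  67  92  98  98  98  98  97 171 185 185 185 185 134  54  23  23]
186 277 364 [[0.0301, -0.0269], [0.0301, 0.0264]]
188 276 365 [[0.0289, -0.0276], [0.0289, 0.0271]]
190 275 366 [[0.0277, -0.0282], [0.0276, 0.0277]]
192 274 366 [[0.0264, -0.0289], [0.0264, 0.0278]]
194 274 366 [[0.0252, -0.0289], [0.0252, 0.0278]]
196 274 366 [[0.0239, -0.029], [0.0239, 0.0278]]
198 274 366 [[0.0227, -0.029], [0.0227, 0.0279]]
```

Call:
move_arm(moves=[-0.01, -0.01, 0.1, 0, 0, 0, 1, 0, 0, 0.08, 0, 0, 0, 1, 0, 0, 0.08, 0, 0, 0, 1, 0, 0, 0.06, 0, 0, 0, 1, 0, 0, 0, 0, 0, 0, 1])

```text
time: 13.95
tcp_pos: [0.6032, -0.1864, 0.1777]
orientation: [-0.0, 0.997, 0.081, -0.0]
force: [-0.2, -0.3, -2.6]
opening: 0.0148
gripper_force: 69.0
```

Call:
move_arm(moves=[0, 0, 0.06, 0, 0, 0, 1, 0, 0, 0.06, 0, 0, 0, 1, 0, 0, 0.06, 0, 0, 0, 1, 0, 0, 0.06, 0, 0, 0, 1, 0, 0, 0.04, 0, 0, 0, 1, 0, 0, 0, 0, 0, 0, 1, 0, 0, 0, 0, 0, 0, 1])

```text
time: 14.65
tcp_pos: [0.6036, -0.1865, 0.1643]
orientation: [-0.0, 0.997, 0.081, 0.0]
force: [0.4, -0.2, -3.3]
opening: 0.015
gripper_force: 68.8
```

Call:
move_arm(moves=[0, 0, 0.03, 0, 0, 0, 1, 0, 0, 0.03, 0, 0, 0, 1, 0, 0, 0.03, 0, 0, 0, 1, 0, 0, 0.03, 0, 0, 0, 1, 0, 0, 0, 0, 0, 0, 1, 0, 0, 0, 0, 0, 0, 1])

```text
time: 15.25
tcp_pos: [0.6039, -0.1867, 0.1598]
orientation: [0.0, 0.997, 0.081, 0.001]
force: [-1.3, 1.6, 8.4]
opening: 0.015
gripper_force: 70.6
```

Call:
move_arm(moves=[0, 0, 0.03, 0, 0, 0, 1, 0, 0, 0.03, 0, 0, 0, 1, 0, 0, 0.03, 0, 0, 0, 1, 0, 0, 0.02, 0, 0, 0, 1, 0, 0, 0, 0, 0, 0, 1, 0, 0, 0, 0, 0, 0, 1])

```text
time: 15.85
tcp_pos: [0.6041, -0.1868, 0.1552]
orientation: [0.001, 0.997, 0.081, 0.001]
force: [-3.0, 1.7, 14.0]
opening: 0.0148
gripper_force: 71.2
```

Call:
move_arm(moves=[0, 0, 0, 0, 0, 0, 1, 0, 0, 0, 0, 0, 0, 1, 0, 0, 0, 0, 0, 0, 1])

```text
time: 16.15
tcp_pos: [0.6041, -0.1867, 0.1552]
orientation: [0.001, 0.997, 0.081, 0.001]
force: [-4.0, 1.0, 12.8]
opening: 0.0149
gripper_force: 71.2
```

```bash
python3 - <<'E'
from h import *
s,t,R,y=tool(); print(t.round(4),s['force'],s['gripper_force'])
c=snap('wrist'); cv2.imwrite('pics/w6.png',c['pixels'][130:310,180:460].repeat(2,0).repeat(2,1))
m=cup(c,[(321,192),(259,253),(383,253)])
def hz(u,v): return world(c,u,v,np.median(c['depth'][v-1:v+2,u-1:u+2]))[2].round(4)
print('flange z',hz(305,197),hz(337,197),'housing z',[hz(u,v) for u,v in((215,247),(430,192))])
E
```

```text
[ 0.6041 -0.1867  0.1552] [-4.02926258  0.97243466 12.82589503] 71.22841000556946
axis [ 0.6012 -0.1871] lr dist 0.0687 front 0.0343 angles rel yaw [-0.001  0.002]
cup in tool (m) [-0.0029 -0.0001 -0.    ]
flange z 0.0778 0.0777 housing z [np.float64(0.0466), np.float64(0.0464)]
```

View pics/w6.png

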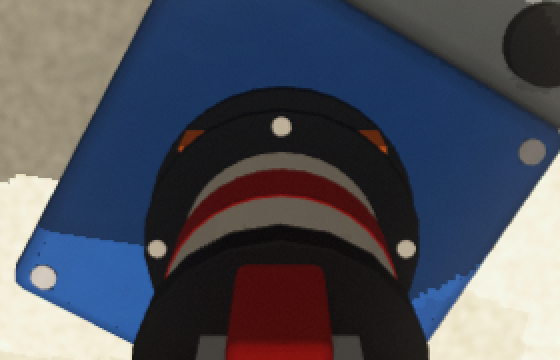

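The picture shows the flange seated on the orange drive, with only its corners visible at (190,138) and (375,138). The flange height gives about 8.7 mm of press, which agrees with the force, and the cup has not slipped in the grip.

```bash
python3 -c "
from workcell import env
print(env.finish_job())"
```

```text
the job is handed in; nothing more can be done
None
```

The job is handed in: the small cup sits home in the drive, pressed down about 8.7 mm (6 mm needed) and still gripped at about 71 N; `finish_job()` gave no verdict.

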